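Free the jammed spice tray and lift it out of its box

TASK

The wooden spice tray has jammed crooked in its white storage box. Work it level so that its corners come free, lift it out by its bar handle while the box stays standing where it is, and set it down flat in the middle of the chopping board with the three jars still upright in their pockets. Do not drop the tray, and leave the mug, the two tumblers and the salt shaker alone.

Things in the scene. Friction and masses are not known exactly. Their poses are not given: they have to be found in the camera images.
- spice_tray: Light wooden tray, 220 x 114 mm, 220 g empty; walls 52 mm high, 6 mm thick; 2 x 4 pockets of 49 mm. Origin: centre of its underside; x along its length, z up. It hangs crooked in the box, -x end low, at about 0.104 rad, 17 to 25 mm off the box floor there, wedged by friction: the low end's top edge and the high end's bottom edge bear on the box's end walls. Pulled up crooked, it takes the box along.
- handle (a point): Middle of the axis of the tray's handle, a level round bar along the tray's x (14 mm thick wooden sleeve, from x = -85 to +85 mm, y = 0), 146 mm above the tray's underside, on a thin steel post at either end (x = -99 and +99 mm). Axes as the tray's. When the tray lies flat on the box's floor this point is 150 mm above the worktop.
- bar_high (a point): Point on the bar's axis near the tray's high, empty end: x = +72, y = 0, 146 mm above the underside. Some newtons down here (under 15 N) free the tray: it turns level and drops flat on the box's floor. Turning it level in a firm grip frees it too.
- bar_load (a point): Point on the bar's axis at x = -40 mm, y = 0, 146 mm above the underside. The loaded tray's centre of mass lies below it, give or take 10 mm in x and 10 mm in y: lifted here the tray hangs level; held far from here it may tilt in the grip and jam again. The jars' tops lie 34 mm below the bar's axis.
- storage_box: White enamelled open box with blue rims, loose, 450 g, outside 232 x 127 mm, 84 mm high, walls and floor 4 mm; inside 224 x 119 mm with straight upright walls: the level tray has 2 mm to spare at each end and 2.5 mm at each side. Origin: centre of its underside, on the worktop; x along its length as the tray's, z up; any yaw.
- spice_0: Spice jar with a green cap, 46 mm wide, 106 mm tall, 170 to 230 g; stands in the tray's end pocket at x = -79.5, y = +26.5 mm. Origin: centre of its underside.
- spice_1: Spice jar with a green cap, 46 mm wide, 106 mm tall, 170 to 230 g; stands in the tray's end pocket at x = -79.5, y = -26.5 mm. Origin: centre of its underside.
- spice_2: Spice jar with a black cap, 44 mm wide, 105 mm tall, 170 to 230 g; stands in the tray's pocket at x = -26.5, y = +26.5 mm. Origin: centre of its underside.
- pocket_0 (a point): Centre of the floor of the tray pocket in which jar spice_0 stands, 6 mm above the tray's underside.
- pocket_1 (a point): Centre of the floor of the tray pocket in which jar spice_1 stands, 6 mm above the tray's underside.
- pocket_2 (a point): Centre of the floor of the tray pocket in which jar spice_2 stands, 6 mm above the tray's underside.
- board: Wooden chopping board lying fixed on the worktop, 200 mm (its x) by 300 mm (its y), 22 mm thick; nothing lies on it. Origin: centre of its underside.
- mug_a: White mug, 91 mm tall, at the back of the worktop; to be left alone. Origin: centre of its underside.
- tumbler_a: Steel tumbler, 77 mm wide, 103 mm tall, at the back; to be left alone. Origin: centre of its underside.
- tumbler_b: Steel tumbler, 73 mm wide, 96 mm tall, at the back; to be left alone. Origin: centre of its underside.
- salt: Salt shaker, 44 mm wide, 90 mm tall, at the back; to be left alone. Origin: centre of its underside.

How it is judged:
By the outcome, as a careful person would: the job done as asked, in the order asked, and still so for the second after the job is handed in, with the robot touching nothing.
It also fails if it takes over 54 s, if anything falls off the work surface, if the arm or the gripper's body presses on something with over 40 N, if the wrist force passes 120 N, or if a joint passes its speed limit or range.

ROBOT

A 7-joint arm with a two-finger parallel gripper is mounted at the origin on a cart in front of the work surface, level with it; the furniture and walls round the work are solid. World frame = base frame: x ahead of the robot, y to its left, z up, the work surface at z = 0. Lengths are in m, angles in rad, forces in N, time in s.
With the tool pointing down it reaches from about 0.4 to 0.85 m from the base axis. Payload 10.4 kg.
Tool frame: the origin (TCP) lies at the very end of the fingers, on their centre line; the grasp point (between the pads) lies 19 mm behind it (grasp_offset is the distance from the TCP to the grasp point, in m); z points along the fingers, y is the line along which they close (so a half turn about z gives the same grasp; the last joint's range is limited). The gripper opens to 85 mm and grips with 20 to 120 N. Pads are 22 mm wide; open, the fingers measure 114 mm over their backs; the gripper's body (76 mm by 85 mm) begins 54 mm behind the grasp point. The pads swing forward as they close: fully open they stand 13 mm farther back than shut.
Start: joints at [-1.152, 0.332, -0.065, 1.46, 0.022, 1.35, -0.088], TCP at [0.267, 0.565, 0.191] pointing down, gripper open.
Joint ranges: [-2.6, 2.6], [-0.5, 2.12], [-1.47, 1.34], [0.16, 2.42], [-1.27, 4.41], [0.06, 2.06], [-2.6, 2.6]. Speed limits (rad/s): [2.22, 2.22, 2.79, 2.79, 3.14, 3.14, 3.14].

INTERFACE

Orientations are given as a unit quaternion [x, y, z, w].
In Python, from workcell import * gives the robot as it stands.
- The arm moves only by the tool jog_arm, never from a script. Its argument "plan" is a list of rows, each a list of 3 entries, a list of its own where there are three numbers: the turn, a rotation vector about the tool's x, y, z in rad, then the shift along the tool's x, y, z in m, then the finger opening in m, from 0 to 0.0854. A call has 1 to 8 rows; each row is the pose to reach, as a shift and turn from the pose commanded when the call began, along the tool's axes at that moment; what a row does not reach only later rows make up. A row lasts 1/12 s, in which the tool goes at most 41.7 mm and 7.16 degrees, less where a joint would pass 70% of its speed; a pose out of reach is approached as far as the arm can. A call with a gripper value outside its range is refused whole. The fingers move at their own pace and stop on an object; "force" is the grip in N (left out, the last holds). Time passes only in rows, so rows that repeat a pose let the fingers close. It gives the time, the measured TCP pose, the force, the opening and the grip force at its end, in the units of the state.
- get_obs(): the state, without advancing time (a new reading comes with each control period).
- camera(name): name is "side" or "top"; returns a dict with "img" (400x640x3 uint8, red, green, blue), "mtx" (3x3 intrinsics, pixels), "extrinsics" (4x4, takes a point from camera to world coordinates). Camera axes: x right, y down, z forward; pixel columns grow to the right and rows downward; lengths in m; the calibration is good to about 2 mm. A picture is of the moment at which its call begins. There is no depth.
- hand_in(): hands the job in; it is judged then, once.
The state is a dict: "clock": time; "joint_pos": joint angles; "joint_velocities": joint speeds; "tau": joint torques, N m; "position": TCP position; "ee_rot": TCP orientation; "ft_force": force on the tool from outside, world axes, zero at the start; "torque": the same for the moment, N m; "grip_width": opening from 0.0 (shut) to 1.0 (fully open); "grasp_force": force on a finger pad.
Only numpy, scipy, OpenCV 4.12 (cv2) and the standard library are available. Lean on these libraries where they do the work, as an engineer would, in place of code of your own. Each camera call takes 0.05 s, during which the arm holds its last target. There are 200 camera calls.

## Working session

There is one attempt and no reset: what is moved stays moved. The work goes in short steps, Python scripts to look and compute and a tool call to move; the robot and the scene stay as the last step left them, time stands still between calls to the robot, and variables do not carry over. Pictures are saved under pics/ and viewed, at most 10 in all, crops included, and the job is handed in when it is done.

Besides the shell and the picture viewer there is one more tool, called as name([rows], argument=value, ...), one row to a line, values as JSON. jog_arm: Moves the arm, as the interface text tells. Its arguments: {"type":"object","properties":{"plan":{"type":"array"},"force":{"type":"number"}},"required":["plan"]}

```bash
mkdir -p pics; ls
python3 - <<'E'
from workcell import *
import cv2, numpy as np
o=get_obs(); print(o)
for n in ("side","top"):
    c=camera(n); cv2.imwrite(f"pics/{n}0.png",c["img"][:,:,::-1]); np.savez(f"{n}0.npz",**c); print(n,c["mtx"].round(1).tolist(),c["extrinsics"].round(4).tolist())
E
```

```text
pics
{'clock': 0.0, 'joint_pos': array([-1.15157701,  0.33286859, -0.06469441,  1.46096962,  0.02162277,
        1.34990095, -0.08847083]), 'joint_velocities': array([-0.00040237, -0.00129898,  0.00169619,  0.00082841, -0.00086277,
       -0.0002722 ,  0.00047015]), 'tau': array([ 2.58272794e-04, -6.25445008e+01,  4.89716430e-02, -3.91599691e+01,
        1.59375306e-02,  1.01067784e-02,  4.38692709e-07]), 'position': array([0.2670687 , 0.56457234, 0.1905045 ]), 'ee_rot': array([ 2.19092589e-01,  9.75703803e-01, -7.16235739e-04, -1.13397502e-04]), 'ft_force': array([-0.35439663, -0.22093001, -0.17046941]), 'torque': array([-0.01606514, -0.00612686,  0.02244053]), 'grasp_force': 0.0, 'grip_width': 0.9996135999783428}
side [[476.7, 0.0, 314.6], [0.0, 476.7, 201.7], [0.0, 0.0, 1.0]] [[0.9545, -0.1584, 0.2529, 0.3258], [-0.2982, -0.5342, 0.791, -0.8377], [0.0098, -0.8304, -0.5571, 0.7512], [0.0, 0.0, 0.0, 1.0]]
top [[403.5, 0.0, 318.1], [0.0, 403.5, 202.7], [0.0, 0.0, 1.0]] [[-0.0261, -0.9942, 0.104, 0.4976], [-0.9997, 0.0263, 0.0003, 0.0259], [-0.003, -0.1039, -0.9946, 1.1349], [0.0, 0.0, 0.0, 1.0]]
```

View pics/side0.png

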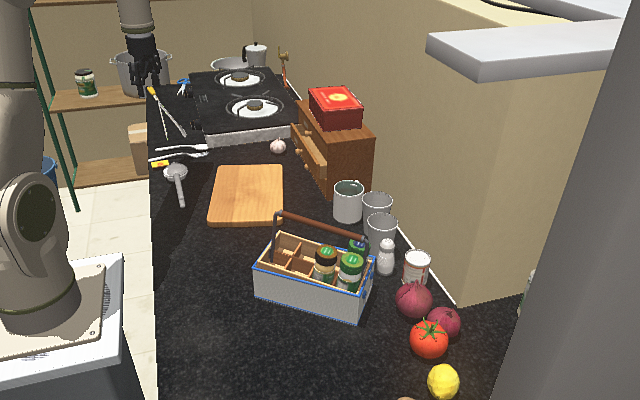

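View pics/top0.png

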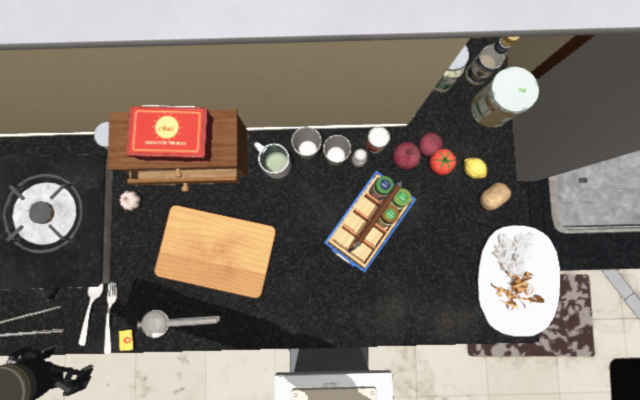

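The side view shows the box near (315,275), with the bar running from (277,213) at the high end to (366,238) at the low end. The top view shows the box near (371,221), the bar from (352,248) to (403,180) and the board at (215,250).

```bash
cat > h.py <<'E'
import numpy as np, cv2
def ray(c,p):
    K,E=c["mtx"],c["extrinsics"]
    d=E[:3,:3]@np.linalg.inv(K)@np.array([p[0],p[1],1.]); return E[:3,3],d
def plane(c,p,z):
    o,d=ray(c,p); return o+d*(z-o[2])/d[2]
def tri(c1,p1,c2,p2):
    o1,d1=ray(c1,p1);o2,d2=ray(c2,p2)
    s=np.linalg.lstsq(np.stack([d1,-d2],1),o2-o1,rcond=None)[0]
    a,b=o1+d1*s[0],o2+d2*s[1]; return (a+b)/2,np.linalg.norm(a-b)
def proj(c,P):
    E=c["extrinsics"];q=c["mtx"]@(E[:3,:3].T@(np.asarray(P)-E[:3,3]));return q[:2]/q[2]
E
python3 - <<'E'
from h import *
t=dict(np.load("top0.npz"));s=dict(np.load("side0.npz"))
hsv=cv2.cvtColor(t["img"],cv2.COLOR_RGB2HSV)
# board
m=cv2.inRange(hsv,(8,60,110),(25,220,255)); m[:200]=0; m[:,300:]=0
c=max(cv2.findContours(m,0,2)[0],key=cv2.contourArea)
w=np.array([plane(t,p[0],.022)[:2] for p in c],np.float32)
print("board",cv2.minAreaRect(w))
# rim
m=cv2.inRange(hsv,(100,110,60),(125,255,255)); 
m[:,:315]=0;m[:165]=0;m[275:]=0;m[:,425:]=0
cv2.imwrite("pics/m.png",m)
ys,xs=np.nonzero(m); w=np.array([plane(t,p,.084)[:2] for p in zip(xs,ys)],np.float32)
print("rim",cv2.minAreaRect(w),len(w))
a=cv2.resize(t["img"][160:285,310:430],None,fx=5,fy=4.6,interpolation=2)[:,:,::-1]
a=cv2.resize(t["img"][165:280,315:425],None,fx=5,fy=5,interpolation=2)[:,:,::-1]
cv2.imwrite("pics/crt.png",a)
a=cv2.resize(s["img"][200:325,245:385],None,fx=4.6,fy=4.6,interpolation=2)[:,:,::-1]
cv2.imwrite("pics/crs.png",a)
E
```

```text
board ((0.4887802004814148, 0.31285783648490906), (0.3016887903213501, 0.2013470083475113), 76.23030090332031)
rim ((0.5560374855995178, -0.10617446899414062), (0.13371680676937103, 0.2422412633895874), 52.49775314331055) 603
```

View pics/crt.png

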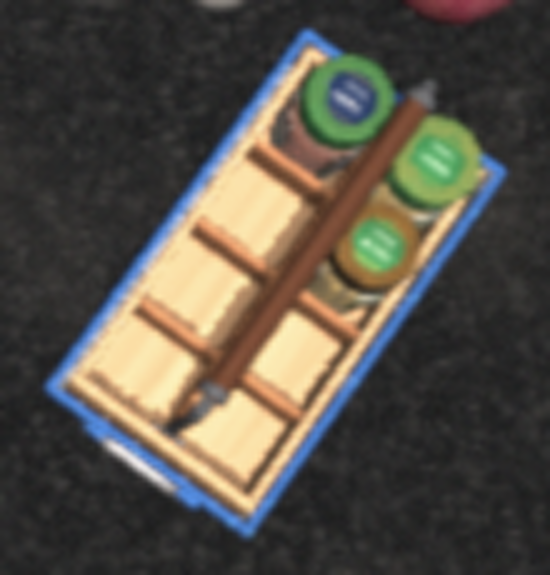

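View pics/crs.png

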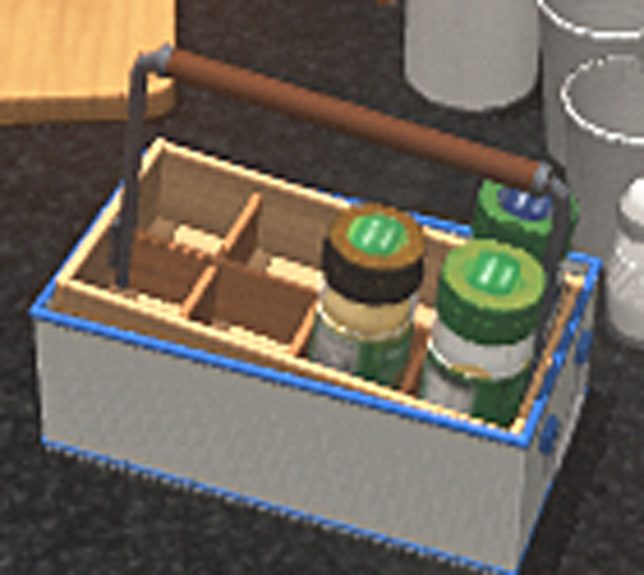

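The crops give the sleeve ends: top (359,242) and (398.6,184), side (281.5,213.5) and (362.4,238.5). The black-capped jar is on the right in the top view, which is the tray's +y side, as expected. The rim corners are also clear.

Run:
```python
from h import *
np.set_printoptions(precision=4,suppress=True)
t=dict(np.load("top0.npz"));s=dict(np.load("side0.npz"))
T=lambda x,y:((x+.5)/5-.5+315,(y+.5)/5-.5+165)
S=lambda x,y:((x+.5)/4.6-.5+245,(y+.5)/4.6-.5+200)
H,e1=tri(t,T(221,385),s,S(168,62)); L,e2=tri(t,T(418,95),s,S(540,177))
print("high",H,e1,"low",L,e2,np.linalg.norm(H-L))
u=(H-L)/np.linalg.norm(H-L);M=(H+L)/2
print("mid",M,"yaw deg",np.degrees(np.arctan2(u[1],u[0])),"tilt",np.arcsin(u[2]))
C=np.array([plane(t,T(*p),.084) for p in [(308,30),(505,170),(250,535),(48,388)]])
print(C,C.mean(0)); 
for a,b in((1,2),(0,3),(1,0),(2,3)):
    d=C[b]-C[a];print(np.linalg.norm(d),np.degrees(np.arctan2(d[1],d[0])))
# side rim corners
for n,p in zip("ABCD",[(35,312),(522,438),(600,258),(158,145)]): print(n,plane(s,S(*p),.084))
```

```text
high [ 0.5022 -0.0658  0.1933] 0.0009985908017910495 low [ 0.6386 -0.1673  0.1748] 0.00079039242498538 0.17097510249621337
mid [ 0.5704 -0.1166  0.184 ] yaw deg 143.3509034888491 tilt 0.10810909779192289
[[ 0.6885 -0.1293  0.084 ]
 [ 0.6115 -0.2294  0.084 ]
 [ 0.4262 -0.0887  0.084 ]
 [ 0.5041  0.0131  0.084 ]] [ 0.5576 -0.1086  0.084 ]
0.23267186441768828 142.7936661353681
0.23301022171366315 142.32869376566944
0.12630590773852993 52.40418769901587
0.12819500328168032 52.557726316772246
A [ 0.4311 -0.0878  0.084 ]
B [ 0.6128 -0.2253  0.084 ]
C [ 0.6913 -0.1266  0.084 ]
D [0.514 0.017 0.084]
```

```bash
cat >> h.py <<'E'
from scipy.spatial.transform import Rotation as Ro
np.set_printoptions(precision=4,suppress=True)
def go(o,p,yaw,pitch=0):
    """turn, shift (tool axes) to TCP p with tool x along the bar (yaw deg), tilted up by pitch"""
    R=Ro.from_quat(o["ee_rot"]).as_matrix()
    y=np.radians(yaw);X=np.array([np.cos(y)*np.cos(pitch),np.sin(y)*np.cos(pitch),np.sin(pitch)])
    Y=np.cross([0,0,-1.],X);Y/=np.linalg.norm(Y);Z=np.cross(X,Y)
    print("pos",o["position"],"turn",Ro.from_matrix(R.T@np.stack([X,Y,Z],1)).as_rotvec(),"shift",R.T@(np.array(p)-o["position"]),"F",o["ft_force"],o["clock"])
E
python3 - <<'E'
from workcell import *
from h import *
o=get_obs()
go(o,[.503,-.063,.245],142.6)
E
```

```text
pos [0.2671 0.5646 0.1906] turn [-0.0013  0.0002  0.2109] shift [-0.4816 -0.4666 -0.0538] F [ 0.1099 -0.6472 -0.6604] 0.1
```

jog_arm([
  [[0,0,0.02],[-0.01,-0.01,-0.03],0],
  [[0,0,0.05],[-0.03,-0.03,-0.055],0],
  [[0,0,0.07],[-0.056,-0.055,-0.055],0],
  [[0,0,0.09],[-0.082,-0.08,-0.055],0],
  [[0,0,0.12],[-0.108,-0.105,-0.055],0],
  [[0,0,0.15],[-0.134,-0.13,-0.055],0],
  [[0,0,0.18],[-0.16,-0.155,-0.055],0],
  [[0,0,0.21],[-0.186,-0.18,-0.055],0],
], force=60)

```text
clock: 0.77
position: [0.3586, 0.3209, 0.246]
ee_rot: [0.321, 0.947, -0.0, -0.0]
ft_force: [0.7, -0.1, 0.7]
grip_width: 0.008
grasp_force: 0.0
```

Run:
```python
from workcell import *
from h import *
o=get_obs()
go(o,[.503,-.063,.245],142.6); print(o["joint_pos"],o["grip_width"])
```

```text
pos [0.3586 0.3209 0.246 ] turn [-0.0003 -0.0003 -0.0005] shift [-0.348  -0.2171  0.001 ] F [ 0.7429 -0.1191  0.6708] 0.7667
[-0.9186 -0.0151  0.0929  1.7448  0.0012  1.4122  0.0916] 0.007936858705104098
```

jog_arm([
  [[0,0,0],[-0.032,-0.02,0],0],
  [[0,0,0],[-0.064,-0.04,0],0],
  [[0,0,0],[-0.096,-0.06,0],0],
  [[0,0,0],[-0.128,-0.08,0],0],
  [[0,0,0],[-0.16,-0.1,0],0],
  [[0,0,0],[-0.192,-0.12,0],0],
  [[0,0,0],[-0.224,-0.14,0],0],
  [[0,0,0],[-0.256,-0.16,0],0],
])

```text
clock: 1.43
position: [0.4649, 0.0383, 0.2462]
ee_rot: [0.32, 0.947, 0.0, -0.0]
ft_force: [0.7, -0.3, -0.7]
grip_width: 0.003
grasp_force: 0.0
```

jog_arm([
  [[0,0,0],[-0.03,-0.018,0],0],
  [[0,0,0],[-0.06,-0.036,0],0],
  [[0,0,0],[-0.08,-0.05,0],0],
  [[0,0,0],[-0.092,-0.057,0],0],
  [[0,0,0],[-0.092,-0.057,0],0],
])

```text
clock: 1.85
position: [0.5036, -0.0644, 0.246]
ee_rot: [0.323, 0.947, -0.001, 0.0]
ft_force: [0.3, -0.1, 0.4]
grip_width: -0.002
grasp_force: 0.0
```

Run:
```python
from workcell import *
from h import *
o=get_obs()
go(o,[.503,-.063,.202],142.6); print(o["joint_pos"],o["grip_width"])
c=camera("side");a=cv2.resize(c["img"][160:325,225:405],None,fx=3.6,fy=3.6,interpolation=2)
cv2.imwrite("pics/s1.png",a[:,:,::-1])
```

```text
pos [ 0.5036 -0.0644  0.246 ] turn [-0.0011  0.0004 -0.004 ] shift [0.0013 0.0008 0.044 ] F [ 0.2667 -0.0624  0.4289] 1.85
[-0.5234  0.0286  0.5783  1.7064 -0.0147  1.4115  0.9711] -0.001880510598867488
```

View pics/s1.png

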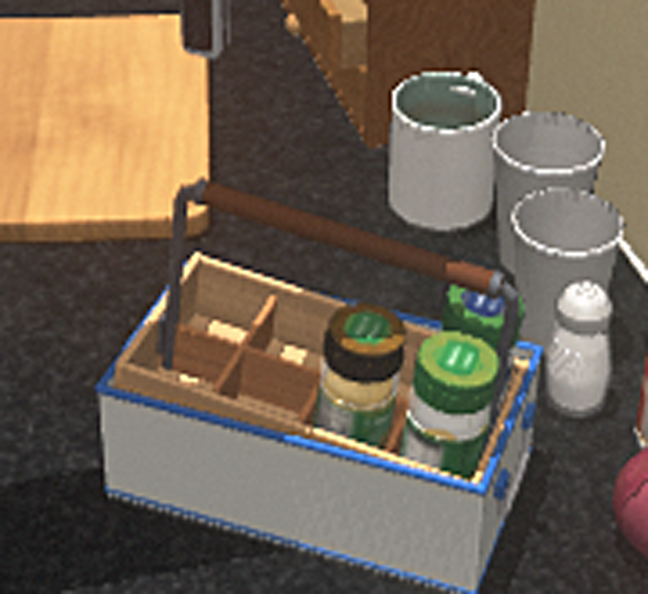

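Run:
```python
from workcell import *
from h import *
o=get_obs()
c=camera("side");p=proj(c,o["position"]);print(p,(p-[225,160])*3.6)
p=proj(c,[.5022,-.0658,.1933]);print(p,(p-[225,160])*3.6)
go(o,[.508,-.0695,.204],142.6)
```

```text
[280.683  190.1355] [200.459  108.4877]
[281.3588 213.0412] [202.8917 190.9482]
pos [ 0.5033 -0.0623  0.2459] turn [-0.0008 -0.0003 -0.002 ] shift [-0.0082 -0.0028  0.0419] F [-0.4571  0.8689 -0.4232] 1.9
```

The view shows the fingertip near crop (205,50), but the TCP should project to (200,108). I'll check this from closer in.

Run:
```python
from workcell import *
from h import *
c=camera("side");d=camera("top")
a=cv2.resize(c["img"][90:230,230:340],None,fx=4,fy=4,interpolation=2)
p=proj(d,get_obs()["position"]).astype(int);print(p)
b=cv2.resize(d["img"][p[1]-70:p[1]+70,p[0]-40:p[0]+50],None,fx=4,fy=4,interpolation=2)
ab=np.hstack([a,b]); ab=np.clip(ab*1.6+20,0,255).astype(np.uint8)
cv2.imwrite("pics/s2.png",ab[:,:,::-1])
```

```text
[358 241]
```

View pics/s2.png

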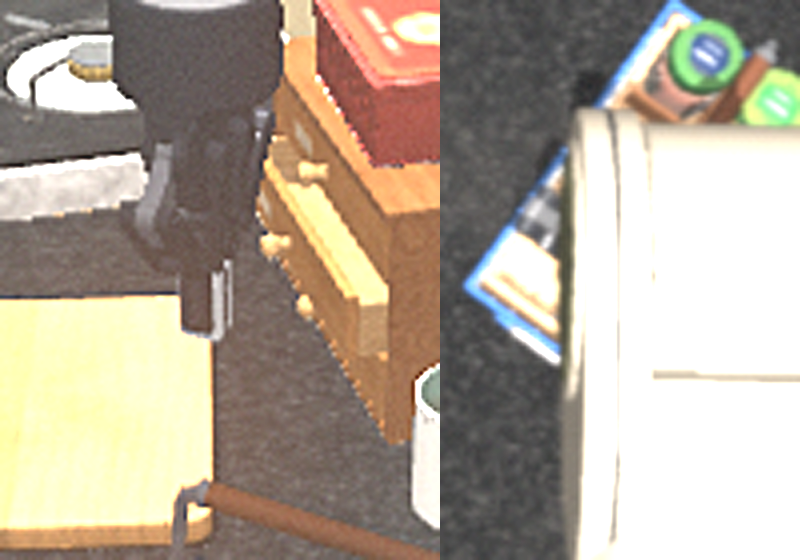

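Run:
```python
from workcell import *
from h import *
t=dict(np.load("top0.npz"));s=dict(np.load("side0.npz"))
P=[.267,.565,.1905]
print(proj(t,P),proj(s,P))
o=get_obs();print(o["position"],o["ee_rot"])
c=camera("side")
for dz in (0,.02,.04,.06): print(dz,proj(c,o["position"]+[0,0,dz]), proj(c,o["position"]+[0,0,dz]+np.array([0,.03,0])))
a=cv2.resize(s["img"][20:140,90:210],None,fx=4,fy=4,interpolation=2)
d=t["img"][330:400,40:160]
b=cv2.resize(d,None,fx=4,fy=4,interpolation=2); b=np.vstack([b,np.zeros((200,480,3),np.uint8)])[:480]
ab=np.clip(np.hstack([a,b])[:,:800]*1.6+20,0,255).astype(np.uint8)
cv2.imwrite("pics/s3.png",ab[:,:,::-1])
```

```text
[ 84.4638 353.2437] [151.977  108.7251]
[ 0.5032 -0.0596  0.2461] [ 0.3194  0.9476  0.0001 -0.0003]
0 [280.2967 189.3844] [276.7222 181.7743]
0.02 [279.9867 180.7302] [276.3782 173.2465]
0.04 [279.6693 171.8663] [276.0262 164.5171]
0.06 [279.3441 162.7849] [275.6657 155.5791]
```

View pics/s3.png

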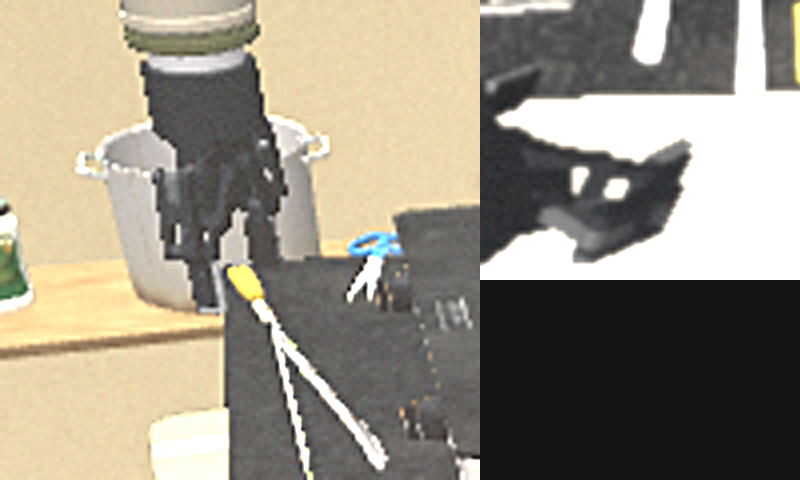

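The zoomed view puts the closed fingertips near (281,174), against (280,190) for the reported TCP. I'll triangulate the tips in the start images and check whether the reading drifts.

Run:
```python
from workcell import *
from h import *
t=dict(np.load("top0.npz"));s=dict(np.load("side0.npz"))
print(tri(t,(70,362),s,(149,90.6)),tri(t,(92.5,366),s,(142.5,96)))
Y=np.array([.4275,.904,0]);P=np.array([.267,.565,.2035])
for h in(0,.035):
  for k in(-.05,.05): print(h,k,proj(t,P+Y*k+[0,0,h]),proj(s,P+Y*k+[0,0,h]))
c=camera("side")
for k in range(3): o=get_obs();print(o["position"],o["clock"],o["joint_pos"])
c0=c["img"]
m=cv2.absdiff(c0,s["img"]).max(2)>25
m[:, :255]=0;m[:,320:]=0
ys,xs=np.nonzero(m[100:205]);print("changed lowest",ys.max()+100)
for r in range(150,205,4):
    x=np.nonzero(m[r])[0]; print(r,x.min() if len(x) else None,x.max() if len(x) else None,len(x))
```

```text
(array([0.2662, 0.5618, 0.248 ]), np.float64(0.004759186134360249)) (array([0.2528, 0.5133, 0.2504]), np.float64(0.004340123668379855))
0 -0.05 [101.0119 364.1672] [143.8006 111.2855]
0 0.05 [ 61.284  345.4721] [158.1363  98.2341]
0.035 -0.05 [ 92.2302 368.9662] [141.4364  99.6236]
0.035 0.05 [ 50.9576 349.4983] [156.1056  87.0684]
[ 0.5032 -0.0596  0.2463] 2.15 [-0.5274  0.0261  0.5729  1.7079 -0.0148  1.4119  0.9686]
[ 0.5032 -0.0596  0.2463] 2.15 [-0.5274  0.0261  0.5729  1.7079 -0.0148  1.4119  0.9686]
[ 0.5032 -0.0596  0.2463] 2.15 [-0.5274  0.0261  0.5729  1.7079 -0.0148  1.4119  0.9686]
changed lowest 174
150 271 284 14
154 None None 0
158 279 287 5
162 274 287 6
166 274 287 13
170 275 287 12
174 281 284 4
178 None None 0
182 None None 0
186 None None 0
190 None None 0
194 None None 0
198 None None 0
202 None None 0
```

jog_arm([
  [[0,0,0],[-0.005,-0.002,0.01],0],
  [[0,0,0],[-0.01,-0.005,0.02],0],
  [[0,0,0],[-0.01,-0.005,0.03],0],
  [[0,0,0],[-0.01,-0.005,0.04],0],
  [[0,0,0],[-0.01,-0.005,0.04],0],
  [[0,0,0],[-0.01,-0.005,0.04],0],
])

```text
clock: 2.65
position: [0.5078, -0.0708, 0.2055]
ee_rot: [0.32, 0.947, -0.0, -0.001]
ft_force: [0.9, -0.1, -0.1]
grip_width: 0.0
grasp_force: 0.0
```

jog_arm([
  [[0,0,0],[0,0,0.0015],0],
  [[0,0,0],[0,0,0.003],0],
  [[0,0,0],[0,0,0.0045],0],
  [[0,0,0],[0,0,0.006],0],
  [[0,0,0],[0,0,0.0075],0],
  [[0,0,0],[0,0,0.009],0],
  [[0,0,0],[0,0,0.0105],0],
  [[0,0,0],[0,0,0.012],0],
])

```text
clock: 3.32
position: [0.5084, -0.0709, 0.1942]
ee_rot: [0.32, 0.947, 0.0, 0.0]
ft_force: [0.4, -0.4, 1.0]
grip_width: 0.002
grasp_force: 0.0
```

jog_arm([
  [[0,0,0],[0,0,0.003],0],
  [[0,0,0],[0,0,0.006],0],
  [[0,0,0],[0,0,0.009],0],
  [[0,0,0],[0,0,0.012],0],
  [[0,0,0],[0,0,0.015],0],
  [[0,0,0],[0,0,0.018],0],
  [[0,0,0],[0,0,0.02],0],
  [[0,0,0],[0,0,0.02],0],
])

```text
clock: 3.98
position: [0.5081, -0.0709, 0.1738]
ee_rot: [0.32, 0.947, -0.0, -0.0]
ft_force: [-1.0, 0.0, -0.2]
grip_width: 0.004
grasp_force: 0.0
```

Run:
```python
from workcell import *
from h import *
o=get_obs();print(o["position"],o["ft_force"])
c=camera("side");d=camera("top");print(get_obs()["position"])
a=cv2.resize(c["img"][160:290,240:380],None,fx=4.2,fy=4.2,interpolation=2)
a=np.clip(a*1.4+20,0,255).astype(np.uint8)
cv2.imwrite("pics/s4.png",a[:,:,::-1])
```

```text
[ 0.5081 -0.0709  0.1738] [-0.9807  0.037  -0.2017]
[ 0.5083 -0.0709  0.1743]
```

View pics/s4.png

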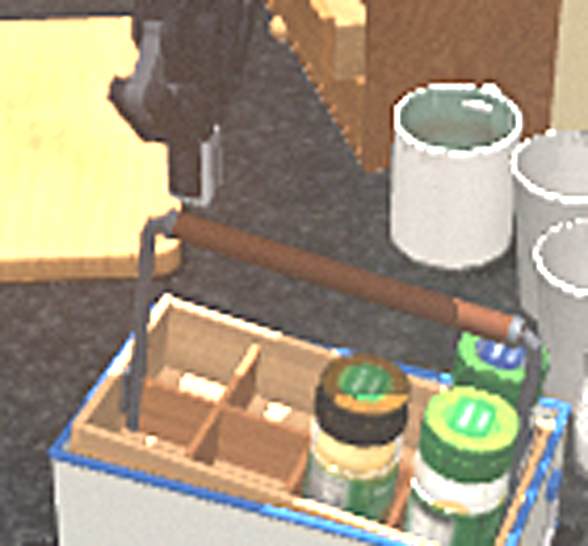

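The tip is about 8 mm above the bar near its high end, crop (192,205) against the bar at (195,218). So the reported TCP lies about 36 mm beyond the real tip, and I'll apply that offset. I'll push down slowly.

jog_arm([
  [[0,0,0],[0,0,0.0015],0],
  [[0,0,0],[0,0,0.003],0],
  [[0,0,0],[0,0,0.0045],0],
  [[0,0,0],[0,0,0.006],0],
  [[0,0,0],[0,0,0.007],0],
  [[0,0,0],[0,0,0.008],0],
  [[0,0,0],[0,0,0.009],0],
  [[0,0,0],[0,0,0.01],0],
])

```text
clock: 4.75
position: [0.5084, -0.0709, 0.1642]
ee_rot: [0.32, 0.947, 0.0, 0.0]
ft_force: [0.4, 0.6, -0.2]
grip_width: 0.004
grasp_force: 0.0
```

jog_arm([
  [[0,0,0],[0,0,0.0005],0],
  [[0,0,0],[0,0,0.001],0],
  [[0,0,0],[0,0,0.0015],0],
  [[0,0,0],[0,0,0.002],0],
])

```text
clock: 5.08
position: [0.5084, -0.0709, 0.1623]
ee_rot: [0.32, 0.947, 0.0, 0.0]
ft_force: [-0.3, 0.9, -0.2]
grip_width: -0.002
grasp_force: 0.0
```

jog_arm([
  [[0,0,0],[0,0,0.0008],0],
  [[0,0,0],[0,0,0.0016],0],
  [[0,0,0],[0,0,0.0024],0],
  [[0,0,0],[0,0,0.0032],0],
  [[0,0,0],[0,0,0.004],0],
])

```text
clock: 5.5
position: [0.5084, -0.0708, 0.1585]
ee_rot: [0.32, 0.947, 0.0, 0.0]
ft_force: [-1.2, 0.7, 1.9]
grip_width: -0.003
grasp_force: 1.5
```

```bash
cat >> h.py <<'E'
def barends(c,box):
    """two ends of brown sleeve pixels (u,v) in the window box=(x0,y0,x1,y1)"""
    x0,y0,x1,y1=box; im=c["img"][y0:y1,x0:x1]; h=cv2.cvtColor(im,cv2.COLOR_RGB2HSV)
    m=cv2.inRange(h,(0,100,50),(14,230,150))
    n,l,st,_=cv2.connectedComponentsWithStats(m); k=1+st[1:,4].argmax()
    p=np.argwhere(l==k)[:,::-1].astype(float)+[x0,y0]
    mu=p.mean(0);u=np.linalg.svd(p-mu,full_matrices=False)[2][0];q=(p-mu)@u
    return mu+u*(q.min()-.5),mu+u*(q.max()+.5),len(p)
E
python3 - <<'E'
from workcell import *
from h import *
s0=dict(np.load("side0.npz"));t0=dict(np.load("top0.npz"))
c=camera("side")
for x in (s0,c): print(barends(x,(265,195,385,255)))
print(barends(t0,(335,170,415,260)))
E
```

```text
(array([277.229 , 212.7251]), array([361.0614, 237.5534]), 619)
(array([280.6464, 213.4454]), array([360.9357, 237.9254]), 522)
(array([396.3988, 183.9685]), array([349.299 , 251.2205]), 652)
```

jog_arm([
  [[0,0,0],[0,0,0.0008],0],
  [[0,0,0],[0,0,0.0016],0],
  [[0,0,0],[0,0,0.0024],0],
  [[0,0,0],[0,0,0.0032],0],
])

```text
clock: 5.88
position: [0.5084, -0.0709, 0.1551]
ee_rot: [0.32, 0.947, 0.0, 0.0]
ft_force: [-1.8, 0.3, 2.4]
grip_width: 0.001
grasp_force: 1.5
```

jog_arm([
  [[0,0,0],[0,0,0.001],0],
  [[0,0,0],[0,0,0.002],0],
  [[0,0,0],[0,0,0.003],0],
  [[0,0,0],[0,0,0.004],0],
  [[0,0,0],[0,0,0.005],0],
  [[0,0,0],[0,0,0.006],0],
])

```text
clock: 6.38
position: [0.5083, -0.0709, 0.1489]
ee_rot: [0.32, 0.947, 0.0, -0.0]
ft_force: [-0.5, -0.2, 3.9]
grip_width: -0.001
grasp_force: 1.5
```

Run:
```python
from workcell import *
from h import *
c=camera("side")
print(barends(c,(265,195,385,255)))
```

```text
(array([277.2729, 217.2512]), array([360.8374, 241.3668]), 532)
```

jog_arm([
  [[0,0,0],[0,0,0.0015],0],
  [[0,0,0],[0,0,0.003],0],
  [[0,0,0],[0,0,0.0045],0],
  [[0,0,0],[0,0,0.006],0],
  [[0,0,0],[0,0,0.0075],0],
  [[0,0,0],[0,0,0.009],0],
  [[0,0,0],[0,0,0.0105],0],
  [[0,0,0],[0,0,0.012],0],
])

```text
clock: 7.1
position: [0.5084, -0.0709, 0.1369]
ee_rot: [0.32, 0.947, 0.0, 0.0]
ft_force: [-0.6, -0.3, 2.9]
grip_width: 0.001
grasp_force: 1.2
```

Run:
```python
from workcell import *
from h import *
c=camera("side")
print(barends(c,(265,195,385,265)))
for q in (([.560,-.107,.150]),):
  u=np.array([-.794,.607,0])
  print("expect level",proj(c,np.array(q)+.085*u),proj(c,np.array(q)-.085*u))
```

```text
(array([280.7642, 222.0676]), array([360.2713, 246.5727]), 503)
expect level [276.2418 227.9876] [354.5445 246.2672]
```

jog_arm([
  [[0,0,0],[0,0,0.0015],0],
  [[0,0,0],[0,0,0.003],0],
  [[0,0,0],[0,0,0.0045],0],
  [[0,0,0],[0,0,0.006],0],
  [[0,0,0],[0,0,0.0075],0],
  [[0,0,0],[0,0,0.009],0],
])

```text
clock: 7.65
position: [0.5082, -0.0709, 0.1278]
ee_rot: [0.32, 0.947, -0.0, -0.0]
ft_force: [-0.7, 1.0, 0.2]
grip_width: -0.001
grasp_force: 0.5
```

Run:
```python
from workcell import *
from h import *
c=camera("side")
print(barends(c,(265,195,385,265)))
```

```text
(array([278.278 , 224.7478]), array([357.431 , 246.3202]), 475)
```

jog_arm([
  [[0,0,0],[0,0,0.0015],0],
  [[0,0,0],[0,0,0.003],0],
  [[0,0,0],[0,0,0.0045],0],
  [[0,0,0],[0,0,0.006],0],
  [[0,0,0],[0,0,0.0075],0],
  [[0,0,0],[0,0,0.009],0],
])

```text
clock: 8.2
position: [0.5083, -0.0709, 0.1189]
ee_rot: [0.32, 0.947, -0.0, 0.0]
ft_force: [-0.8, 0.6, 1.6]
grip_width: -0.0
grasp_force: 0.6
```

Run:
```python
from workcell import *
from h import *
c=camera("side")
print(barends(c,(265,195,385,265)))
```

```text
(array([263.7713, 223.8277]), array([353.8728, 246.5494]), 538)
```

jog_arm([
  [[0,0,0],[0,0,0.001],0],
  [[0,0,0],[0,0,0.002],0],
  [[0,0,0],[0,0,0.003],0],
])

```text
clock: 8.5
position: [0.5086, -0.0708, 0.1168]
ee_rot: [0.32, 0.947, 0.0, 0.0]
ft_force: [-7.1, 1.8, 18.8]
grip_width: 0.001
grasp_force: 9.1
```

jog_arm([
  [[0,0,0],[0,0,-0.02],0],
  [[0,0,0],[0,0,-0.05],0.05],
  [[0,0,0],[-0.025,0.001,-0.06],0.05],
  [[0,0,0],[-0.06,0.002,-0.06],0.05],
  [[0,0,0],[-0.09,0.002,-0.06],0.05],
  [[0,0,0],[-0.103,0.002,-0.06],0.05],
  [[0,0,0],[-0.103,0.002,-0.06],0.05],
  [[0,0,0],[-0.103,0.002,-0.06],0.05],
])

```text
clock: 9.17
position: [0.5913, -0.1323, 0.1755]
ee_rot: [0.321, 0.947, -0.001, -0.0]
ft_force: [-1.2, 0.1, 0.1]
grip_width: 0.586
grasp_force: 0.0
```

Run:
```python
from workcell import *
from h import *
c=camera("side")
print(barends(c,(265,205,375,265)))
o=get_obs(); go(o,[.592,-.131,.093],142.6); print(o["grip_width"])
a=cv2.resize(c["img"][150:320,240:400],None,fx=3.5,fy=3.5,interpolation=2)
a=np.clip(a*1.4+20,0,255).astype(np.uint8)
cv2.imwrite("pics/s5.png",a[:,:,::-1])
```

```text
(array([264.2142, 221.9196]), array([352.6786, 247.4518]), 611)
pos [ 0.591  -0.1316  0.1757] turn [-0.0005 -0.0007  0.0007] shift [-0.0004  0.0011  0.0827] F [ 0.1186  0.5178 -0.0909] 9.2167
0.5858544596556098
```

View pics/s5.png

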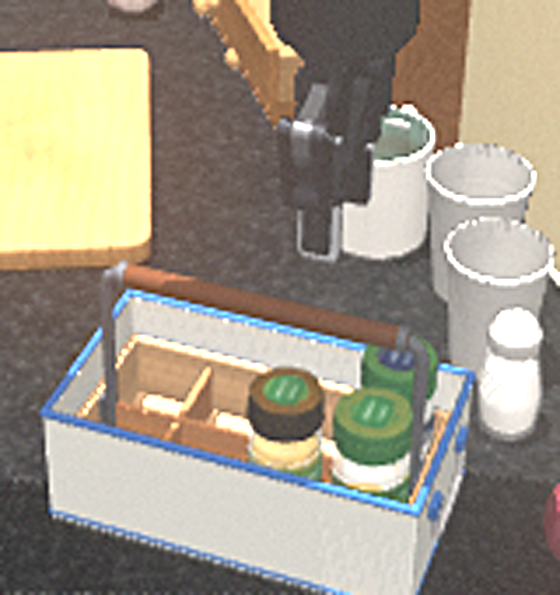

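The tray is level and seated, and the rim corner is still at (252,268), so the box hasn't moved. The fingers straddle the bar in line with bar_load. I'll descend and grip.

jog_arm([
  [[0,0,0],[0,0.001,0.02],0.05],
  [[0,0,0],[0,0.001,0.04],0.05],
  [[0,0,0],[0,0.001,0.055],0.05],
  [[0,0,0],[0,0.001,0.067],0.05],
  [[0,0,0],[0,0.001,0.077],0.05],
  [[0,0,0],[0,0.001,0.083],0.05],
  [[0,0,0],[0,0.001,0.083],0.05],
])

```text
clock: 9.8
position: [0.5914, -0.1306, 0.0922]
ee_rot: [0.32, 0.947, -0.0, -0.001]
ft_force: [1.0, 0.0, 0.8]
grip_width: 0.59
grasp_force: 0.0
```

jog_arm([
  [[0,0,0],[0,0,0],0.03],
  [[0,0,0],[0,0,0],0.02],
  [[0,0,0],[0,0,0],0.014],
  [[0,0,0],[0,0,0],0.008],
  [[0,0,0],[0,0,0],0.0],
  [[0,0,0],[0,0,0],0.0],
  [[0,0,0],[0,0,0],0.0],
  [[0,0,0],[0,0,0],0.0],
], force=100)

```text
clock: 10.47
position: [0.5923, -0.1313, 0.0941]
ee_rot: [0.32, 0.947, 0.0, 0.0]
ft_force: [-2.4, 0.1, 6.9]
grip_width: 0.124
grasp_force: 97.7
```

jog_arm([
  [[0,0,0],[0,0,-0.001],0],
  [[0,0,0],[0,0,-0.003],0],
  [[0,0,0],[0,0,-0.006],0],
  [[0,0,0],[0,0,-0.009],0],
  [[0,0,0],[0,0,-0.012],0],
  [[0,0,0],[0,0,-0.012],0],
])

```text
clock: 10.97
position: [0.5922, -0.1309, 0.1055]
ee_rot: [0.32, 0.947, 0.0, 0.0]
ft_force: [1.1, -0.1, -8.5]
grip_width: 0.129
grasp_force: 97.6
```

Run:
```python
from workcell import *
from h import *
c=camera("side")
o=get_obs(); print(o["position"],o["ft_force"],o["torque"],o["grasp_force"],o["grip_width"])
s0=dict(np.load("side0.npz"))
# box blue rim check: front-left corner & lower edges
for x in (s0,c):
    h=cv2.cvtColor(x["img"],cv2.COLOR_RGB2HSV);m=cv2.inRange(h,(100,110,60),(125,255,255));m[:,:245]=0;m[:,385:]=0;m[:230]=0;m[330:]=0
    ys,xs=np.nonzero(m);print(xs.min(),xs.max(),ys.min(),ys.max(),xs.mean(),ys.mean(),len(xs))
cv2.imwrite("pics/s6.png",cv2.resize(c["img"][150:320,240:400],None,fx=3.5,fy=3.5,interpolation=2)[:,:,::-1])
p=[];img=c["img"]
h=cv2.cvtColor(img,cv2.COLOR_RGB2HSV);m=cv2.inRange(h,(0,100,50),(14,230,150))
# bar slope from columns left (277-300) and right (345-356)
for a,b in((278,300),(340,354)):
    ys,xs=np.nonzero(m[205:255,a:b]);print(a,b,(ys.mean()+205).round(2),(xs.mean()+a).round(2),len(xs))
```

```text
[ 0.5922 -0.131   0.1054] [ 1.8064 -0.6171 -7.9338] [-0.1703 -0.3721 -0.0649] 97.77263402938843 0.12430583847509379
251 375 232 324 320.64406779661016 281.2973805855162 649
251 375 233 324 316.8020086083214 274.9713055954089 697
278 300 236.12 287.35 330
340 354 239.76 346.14 87
```

```bash
cat >> h.py <<'E'
def slope(c,P,yaw,s=(-.04+.0,)):
    """bar heights near both ends, assuming bar in vertical plane through P (grip point, tray x=-40mm): returns z at x=+75,+45,-75"""
    u=np.array([np.cos(np.radians(yaw)),np.sin(np.radians(yaw)),0]); im=c["img"].astype(int)
    h=cv2.cvtColor(c["img"],cv2.COLOR_RGB2HSV);m=cv2.inRange(h,(0,90,40),(14,235,160))
    r={}
    for x in (.08,.065,.05,.035,-.072,-.078):
        zs=[];
        for dz in np.arange(-.03,.03,.001):
            q=proj(c,P+u*(x+.04)+[0,0,dz]); i,j=np.round(q).astype(int)
            if m[j,i]: zs.append(dz)
        r[x]=(round(np.mean(zs)*1e3,1),len(zs)) if zs else None
    return r
E
python3 - <<'E'
from workcell import *
from h import *
c=camera("side");o=get_obs();P=o["position"]+[0,0,.0558]; print(P)
print(slope(c,P,142.6))
E
```

```text
[ 0.5923 -0.1311  0.1611]
{0.08: (np.float64(-1.6), 25), 0.065: (np.float64(-3.1), 21), 0.05: (np.float64(0.5), 18), 0.035: (np.float64(-0.5), 18), -0.072: (np.float64(-0.5), 16), -0.078: (np.float64(-1.0), 15)}
```

The bar is level and the load reads about 8 N. I'll keep lifting.

jog_arm([
  [[0,0,0],[0,0,-0.003],0],
  [[0,0,0],[0,0,-0.007],0],
  [[0,0,0],[0,0,-0.012],0],
  [[0,0,0],[0,0,-0.017],0],
  [[0,0,0],[0,0,-0.022],0],
  [[0,0,0],[0,0,-0.027],0],
  [[0,0,0],[0,0,-0.032],0],
  [[0,0,0],[0,0,-0.035],0],
])

```text
clock: 11.73
position: [0.5923, -0.131, 0.141]
ee_rot: [0.32, 0.947, 0.0, 0.0]
ft_force: [0.3, 0.3, -8.6]
grip_width: 0.127
grasp_force: 97.7
```

Run:
```python
from workcell import *
from h import *
c=camera("side");o=get_obs();P=o["position"]+[0,0,.0558]; print(P,o["ft_force"],o["torque"])
print(slope(c,P,142.6))
```

```text
[ 0.5925 -0.1311  0.1972] [ 1.1059 -0.6314 -7.9804] [-0.004  -0.1569  0.0052]
{0.08: (np.float64(-9.3), 21), 0.065: (np.float64(0.6), 19), 0.05: (np.float64(-0.5), 18), 0.035: (np.float64(-1.5), 18), -0.072: (np.float64(-2.0), 15), -0.078: (np.float64(-1.5), 16)}
```

jog_arm([
  [[0,0,0],[0,0,-0.004],0],
  [[0,0,0],[0,0,-0.012],0],
  [[0,0,0],[0,0,-0.024],0],
  [[0,0,0],[0,0,-0.038],0],
  [[0,0,0],[0,0,-0.054],0],
  [[0,0,0],[0,0,-0.07],0],
  [[0,0,0],[0,0,-0.082],0],
  [[0,0,0],[0,0,-0.09],0],
])

```text
clock: 12.45
position: [0.5925, -0.1312, 0.2324]
ee_rot: [0.32, 0.947, 0.0, 0.001]
ft_force: [0.6, -0.3, -7.4]
grip_width: 0.129
grasp_force: 97.8
```

Run:
```python
from workcell import *
from h import *
c=camera("side");o=get_obs();P=o["position"]+[0,0,.0558]; print(P,o["ft_force"],o["torque"],o["joint_pos"])
print(slope(c,P,142.6))
go(o,[.4793,.2741,.231],76.2)
s=dict(np.load("side0.npz"))
h=cv2.cvtColor(s["img"],cv2.COLOR_RGB2HSV);m=cv2.inRange(h,(8,60,110),(25,220,255));m[:155]=0;m[232:]=0;m[:,:195]=0;m[:,292:]=0
k=max(cv2.findContours(m,0,2)[0],key=cv2.contourArea)
w=np.array([plane(s,p[0],.022)[:2] for p in k],np.float32);print(cv2.minAreaRect(w))
h=cv2.cvtColor(c["img"],cv2.COLOR_RGB2HSV);m=cv2.inRange(h,(100,110,60),(125,255,255));m[:,:245]=0;m[:,385:]=0;m[:230]=0;m[330:]=0
ys,xs=np.nonzero(m);print(xs.min(),xs.max(),ys.min(),ys.max())
```

```text
[ 0.5929 -0.1313  0.289 ] [-0.4466 -0.2096 -6.4669] [ 0.063  -0.0343 -0.0986] [-0.368   0.3034  0.6478  1.4807 -0.1844  1.4156  1.2046]
{0.08: (np.float64(-3.0), 15), 0.065: (np.float64(-1.0), 17), 0.05: (np.float64(-2.5), 18), 0.035: (np.float64(-1.5), 18), -0.072: (np.float64(9.6), 36), -0.078: (np.float64(10.0), 30)}
pos [ 0.5929 -0.1313  0.2332] turn [0.0033 0.0011 1.1598] shift [0.3363 0.2533 0.0018] F [-0.4466 -0.2096 -6.4669] 12.5
((0.4976683557033539, 0.2966858446598053), (0.32173433899879456, 0.22079481184482574), 77.25311279296875)
251 375 247 324
```

jog_arm([
  [[0,0,0.02],[0.007,0.005,0],0],
  [[0,0,0.07],[0.02,0.015,0],0],
  [[0,0,0.13],[0.037,0.028,0],0],
  [[0,0,0.2],[0.057,0.043,0],0],
  [[0,0,0.27],[0.077,0.058,0],0],
  [[0,0,0.34],[0.097,0.073,0],0],
  [[0,0,0.41],[0.117,0.088,0],0],
  [[0,0,0.48],[0.137,0.103,0],0],
])

```text
clock: 13.17
position: [0.5448, 0.035, 0.2297]
ee_rot: [0.538, 0.843, -0.0, -0.0]
ft_force: [1.0, -0.2, -9.1]
grip_width: 0.126
grasp_force: 97.8
```

Run:
```python
from workcell import *
from h import *
o=get_obs();print(o["joint_pos"],o["grasp_force"],o["torque"])
go(o,[.4793,.2741,.231],76.2)
```

```text
[-0.6915  0.1421  0.6081  1.6421 -0.0825  1.384   0.3627] 97.80704140663147 [ 0.0055 -0.1445  0.0138]
pos [0.5448 0.035  0.2297] turn [-0.0007 -0.0001  0.6762] shift [ 0.2444  0.0414 -0.0012] F [ 1.0279 -0.1768 -9.0926] 13.1667
```

jog_arm([
  [[0,0,0.07],[0.025,0.004,0],0],
  [[0,0,0.14],[0.05,0.008,0],0],
  [[0,0,0.21],[0.075,0.012,0],0],
  [[0,0,0.28],[0.1,0.017,0],0],
  [[0,0,0.35],[0.125,0.021,0],0],
  [[0,0,0.42],[0.15,0.025,0],0],
  [[0,0,0.49],[0.175,0.03,0],0],
  [[0,0,0.55],[0.198,0.034,0],0],
])

```text
clock: 13.83
position: [0.4914, 0.2291, 0.2297]
ee_rot: [0.746, 0.666, -0.0, -0.0]
ft_force: [1.0, 0.5, -8.3]
grip_width: 0.124
grasp_force: 97.8
```

jog_arm([
  [[0,0,0.05],[0.012,-0.017,0],0],
  [[0,0,0.09],[0.021,-0.028,0],0],
  [[0,0,0.12],[0.021,-0.028,0],0],
  [[0,0,0.126],[0.021,-0.028,0],0],
  [[0,0,0.126],[0.021,-0.028,0],0],
])

```text
clock: 14.25
position: [0.4669, 0.2509, 0.2299]
ee_rot: [0.786, 0.619, -0.0, 0.0]
ft_force: [0.9, -1.1, -9.2]
grip_width: 0.128
grasp_force: 98.2
```

Run:
```python
from workcell import *
from h import *
c=camera("side")
o=get_obs();print(o["joint_pos"],o["grasp_force"],o["torque"])
go(o,[.4793,.2741,.231],76.2)
P=o["position"]+[0,0,.0558];print(slope(c,P,76.2))
```

```text
[-1.009   0.0964  0.4647  1.6751 -0.0435  1.3808 -0.775 ] 97.9310417175293 [ 0.1838 -0.2092  0.0575]
pos [0.4671 0.2508 0.2299] turn [0.0001 0.0005 0.0037] shift [ 0.0255  0.0064 -0.0011] F [ 0.1344  0.3275 -9.9432] 14.3
{0.08: None, 0.065: None, 0.05: (np.float64(-6.2), 9), 0.035: (np.float64(-6.8), 21), -0.072: (np.float64(7.5), 10), -0.078: (np.float64(10.5), 10)}
```

jog_arm([
  [[0,0,0.004],[0.008,0.002,0.004],0],
  [[0,0,0.004],[0.018,0.004,0.014],0],
  [[0,0,0.004],[0.0255,0.006,0.03],0],
  [[0,0,0.004],[0.0255,0.006,0.046],0],
  [[0,0,0.004],[0.0255,0.006,0.062],0],
  [[0,0,0.004],[0.0255,0.006,0.077],0],
  [[0,0,0.004],[0.0255,0.006,0.088],0],
  [[0,0,0.004],[0.0255,0.006,0.095],0],
])

```text
clock: 14.97
position: [0.4784, 0.2747, 0.1334]
ee_rot: [0.787, 0.617, -0.001, 0.0]
ft_force: [0.2, 0.2, -8.2]
grip_width: 0.127
grasp_force: 98.2
```

Run:
```python
from workcell import *
from h import *
c=camera("side")
o=get_obs();print(o["grasp_force"],o["torque"])
go(o,[.4793,.2741,.112],76.2)
cv2.imwrite("pics/s7.png",cv2.resize(c["img"][80:260,190:340],None,fx=3.3,fy=3.3,interpolation=2)[:,:,::-1])
```

```text
98.09807538986206 [ 0.059   0.0293 -0.0068]
pos [0.478  0.2745 0.1327] turn [-0.0015  0.0023 -0.0003] shift [-0.      0.0014  0.0207] F [-1.5934 -1.2702 -9.6718] 15.0167
```

View pics/s7.png

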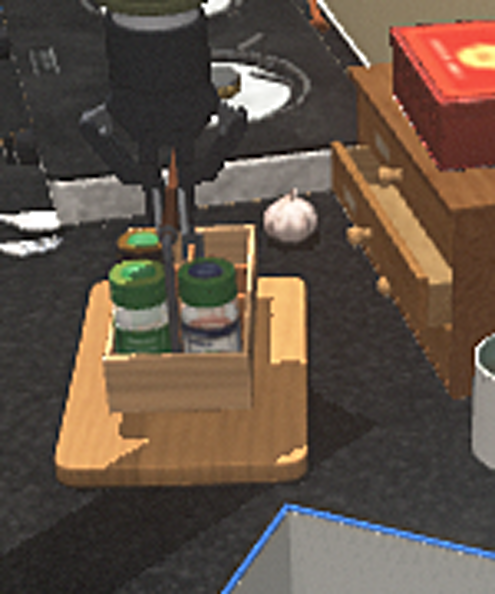

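The tray hangs level above the middle of the board with all three jars upright, and the box is still standing. I'll lower it gently.

jog_arm([
  [[0,0,0],[0,0.001,0.003],0],
  [[0,0,0],[0,0.001,0.006],0],
  [[0,0,0],[0,0.001,0.009],0],
  [[0,0,0],[0,0.001,0.012],0],
  [[0,0,0],[0,0.001,0.014],0],
  [[0,0,0],[0,0.001,0.0155],0],
  [[0,0,0],[0,0.001,0.017],0],
  [[0,0,0],[0,0.001,0.0175],0],
])

```text
clock: 15.68
position: [0.4795, 0.2748, 0.1175]
ee_rot: [0.787, 0.617, 0.0, -0.0]
ft_force: [0.4, 0.2, -8.5]
grip_width: 0.129
grasp_force: 98.2
```

jog_arm([
  [[0,0,0],[0,0,0.0006],0],
  [[0,0,0],[0,0,0.0012],0],
  [[0,0,0],[0,0,0.0018],0],
  [[0,0,0],[0,0,0.0018],0],
])

```text
clock: 16.02
position: [0.4795, 0.2748, 0.1158]
ee_rot: [0.787, 0.617, 0.0, -0.0]
ft_force: [0.1, -1.3, -7.9]
grip_width: 0.131
grasp_force: 98.2
```

jog_arm([
  [[0,0,0],[0,0,0.0006],0],
  [[0,0,0],[0,0,0.0012],0],
  [[0,0,0],[0,0,0.0018],0],
  [[0,0,0],[0,0,0.0024],0],
  [[0,0,0],[0,0,0.0024],0],
])

```text
clock: 16.43
position: [0.4794, 0.2748, 0.1133]
ee_rot: [0.787, 0.617, -0.0, -0.0]
ft_force: [-1.1, 0.5, -8.5]
grip_width: 0.125
grasp_force: 98.2
```

jog_arm([
  [[0,0,0],[0,0,0.0005],0],
  [[0,0,0],[0,0,0.001],0],
  [[0,0,0],[0,0,0.001],0],
])

```text
clock: 16.68
position: [0.4798, 0.275, 0.1126]
ee_rot: [0.787, 0.617, 0.0, -0.0]
ft_force: [1.5, 0.4, -6.1]
grip_width: 0.131
grasp_force: 98.4
```

jog_arm([
  [[0,0,0],[0,0,0.0005],0],
  [[0,0,0],[0,0,0.001],0],
  [[0,0,0],[0,0,0.001],0],
])

```text
clock: 16.93
position: [0.4806, 0.2749, 0.1123]
ee_rot: [0.787, 0.617, 0.001, 0.0]
ft_force: [3.1, -1.6, -0.1]
grip_width: 0.125
grasp_force: 99.2
```

jog_arm([
  [[0,0,0],[0,0,0],0.012],
  [[0,0,0],[0,0,0],0.016],
  [[0,0,0],[0,0,0],0.022],
  [[0,0,0],[0,0,0],0.03],
  [[0,0,0],[0,0,0],0.04],
  [[0,0,0],[0,0,0],0.05],
  [[0,0,0],[0,0,0],0.05],
], force=20)

```text
clock: 17.52
position: [0.4794, 0.2749, 0.1114]
ee_rot: [0.787, 0.617, -0.0, -0.0]
ft_force: [-1.0, 0.0, 0.4]
grip_width: 0.587
grasp_force: 0.0
```

jog_arm([
  [[0,0,0],[0,0,-0.01],0.05],
  [[0,0,0],[0,0,-0.025],0.05],
  [[0,0,0],[0,0,-0.045],0.05],
  [[0,0,0],[0,0,-0.07],0.05],
  [[0,0,0],[0,0,-0.1],0.05],
  [[0,0,0],[0,0,-0.13],0.05],
  [[0,0,0],[0,0,-0.15],0.05],
  [[0,0,0],[0,0,-0.15],0.05],
])

```text
clock: 18.18
position: [0.4812, 0.2756, 0.2669]
ee_rot: [0.787, 0.617, 0.004, -0.0]
ft_force: [0.7, -0.1, -0.1]
grip_width: 0.584
grasp_force: 0.0
```

Run:
```python
from workcell import *
from h import *
c=camera("side");o=get_obs();print(o["position"],o["ft_force"],o["grip_width"])
# underside front corners & bar ends in side view
C=np.array([.489,.313]);y=np.radians(76.2);u=np.array([np.cos(y),np.sin(y)]);n=np.array([-u[1],u[0]])
for a,b,z in((-.11,.057,.022),(-.11,-.057,.022),(-.085,0,.168),(.085,0,.168)):
    print(a,b,z,proj(c,[*(C+a*u+b*n),z]))
print(barends(c,(215,90,270,190)))
h=cv2.cvtColor(c["img"],cv2.COLOR_RGB2HSV);g=cv2.inRange(h,(35,80,40),(95,255,255));g[:130]=0;g[230:]=0;g[:,:200]=0;g[:,290:]=0
n_,l,st,ce=cv2.connectedComponentsWithStats(g);print([(s[:5].tolist()) for s in st[1:] if s[4]>8])
s0=dict(np.load("side0.npz"));d=cv2.absdiff(s0["img"],c["img"]).max(2)>40;d[:190]=0;d[:,370:]=d[:,370:]
print("changed right of 330 (mug, tumblers, salt):",d[180:290,378:400].sum(),(cv2.absdiff(s0["img"],c["img"]).max(2)>40)[180:225,335:400].sum())
```

```text
[0.4805 0.2753 0.2643] [-0.228  -0.0611 -1.4411] 0.5898812610490181
-0.11 0.057 0.022 [222.2705 212.1444]
-0.11 -0.057 0.022 [265.4536 210.9622]
-0.085 0 0.168 [240.3194 158.6247]
0.085 0 0.168 [244.3582 129.6391]
(array([246.1378, 127.3667]), array([241.9222, 155.7906]), 128)
[[230, 157, 9, 5, 35], [225, 165, 17, 16, 210], [245, 165, 18, 15, 167], [226, 186, 17, 8, 79]]
changed right of 330 (mug, tumblers, salt): 3 0
```

```bash
python3 -c "
from workcell import *
print(hand_in())"
```

```text
the job is handed in; nothing more can be done
None
```

The spice tray is freed, lifted out and set flat in the middle of the chopping board, and the job is handed in at about 18 s of the 54 s. In the camera images, the three jars stayed in their pockets, the box did not move, and the mug, tumblers and salt shaker were untouched.

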